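# Line up the saw bearing with a drift and fit a bolt

### The job

The bone saw's flange bearing is back on its frame with two bolts in, but the loose backing strip under the frame has crept along its guide, so its holes no longer lie under the flange's two open holes. Feel for the strip with the red-handled drift through either open hole, draw it into line and push the drift fully home, then put the socket-head bolt fully home in the other open hole. Leave the drift standing in its hole, never lean on drift or bolt with more than about 4 kg (40 N), and leave the grease tin, spanner and star knob where they are.

Things in the scene. Friction and masses are not known exactly. Their poses are not given: they have to be found in the camera images.
- bearing: Fixed grey sheet-steel frame 262 x 230 mm (x, y) carrying a blue square flange bearing: flange 150 x 150 x 12 mm, its top 97 mm above the bench, round hub of 50 mm radius rising 36 mm above it. Origin on the bench under the hub, z up. Holes in a square, 116 mm pitch: the two at -x (-58 mm) hold bolts, heads 19 mm high; the two at +x are open (hole_a, hole_b).
- guide (a point): Fixed point midway between hole_a and hole_b, 16 mm below the flange top: the level of the top of the hidden backing strip (8 mm thick, nothing below it down to the bench). The strip has two plain 18 mm holes 116 mm apart and slides only along the bearing's y (the line hole_a - hole_b), 14 mm at most either way, under a push of about 3 N. Its own place is not measured.
- hole_a (a point): Centre of the open hole on the bearing's +y side, at the flange top, 97 mm above the bench. Through hole, 18 mm in diameter; the deck below it is cut away wider. At the start the strip's holes lie 8 to 9.5 mm off the flange's holes along y, both the same way, which way is not told: a drift lowered in mid-hole meets the strip; lowered 3 to 4 mm nearer the strip's hole its point enters.
- hole_b (a point): Centre of the open hole on the bearing's -y side, like hole_a. The drift's point, once in the strip's hole, can draw the strip along: when the drift is back in the middle of the flange's hole the strip is near enough in line for the drift to go down. With the drift home in one hole, the bolt passes the other with about 1 mm of play.
- rack: Fixed white plastic rack 90 x 150 x 85 mm, origin on the bench under its centre. In its top two holes: the drift hangs at y = +38 mm, the bolt at y = -38 mm of the rack, loosely (1 mm or so of play), upright.
- drift: Steel drift pin, 240 g, hanging upright in the rack by its collar. Origin on its axis under the collar, z up. Below: 28 mm of straight shank, 16.4 mm diameter, then 45 mm of taper to a blunt 5 mm point (73 mm down). Above: collar 27 mm diameter, 5 mm high; round red handle 20 mm diameter, from 5 to 65 mm up (grip here); cap to 69 mm. Home when the collar sits on the flange.
- screw: Socket-head bolt, 120 g, hanging upright in the rack by its head. Origin on its axis at the underside of the head, z up. Dark round head 24 mm in diameter and 16 mm high; below it a plain shank 15 mm in diameter and 45 mm long with a 1 mm chamfer. Home when its head sits on the flange (origin at the hole's centre).
- grease: Bystander: upright yellow grease tin, 60 mm in diameter, 70 mm high, origin under its centre.
- spanner: Bystander: steel spanner, 190 mm long, lying on the bench.
- starknob: Bystander: black star knob 41 mm across and 20 mm high, lying on its face with its 8 mm stud up (48 mm high in all), origin under its centre.

How it is judged:
On the way, in this order (a step that is already met when the one before it is completed fails the run):
1. the drift is fully home in one of the two open holes, through flange and strip (((horizontal distance between drift and hole_a below 0.003 m and z of drift in the frame of hole_a between -0.003 and 0.002 m and angle between drift's own z axis and vertical below 0.08 rad) or (horizontal distance between drift and hole_b below 0.003 m and z of drift in the frame of hole_b between -0.003 and 0.002 m and angle between drift's own z axis and vertical below 0.08 rad))), for 0.2 s.
2. with the drift still home, the bolt is fully home in the other open hole ((((horizontal distance between drift and hole_a below 0.003 m and z of drift in the frame of hole_a between -0.003 and 0.002 m and angle between drift's own z axis and vertical below 0.08 rad) and (horizontal distance between screw and hole_b below 0.003 m and z of screw in the frame of hole_b between -0.003 and 0.002 m and angle between screw's own z axis and vertical below 0.08 rad)) or ((horizontal distance between drift and hole_b below 0.003 m and z of drift in the frame of hole_b between -0.003 and 0.002 m and angle between drift's own z axis and vertical below 0.08 rad) and (horizontal distance between screw and hole_a below 0.003 m and z of screw in the frame of hole_a between -0.003 and 0.002 m and angle between screw's own z axis and vertical below 0.08 rad)))), for 0.2 s.
At the end, for the whole second after the job is handed in: Drift upright in one open hole with its collar on the flange and the bolt upright in the other with its head on the flange (each within 3 mm of the hole's centre, no more than 2 mm above the flange, tilted less than 0.08 rad), both at rest ((((horizontal distance between drift and hole_a below 0.003 m and z of drift in the frame of hole_a between -0.003 and 0.002 m and angle between drift's own z axis and vertical below 0.08 rad) and (horizontal distance between screw and hole_b below 0.003 m and z of screw in the frame of hole_b between -0.003 and 0.002 m and angle between screw's own z axis and vertical below 0.08 rad)) or ((horizontal distance between drift and hole_b below 0.003 m and z of drift in the frame of hole_b between -0.003 and 0.002 m and angle between drift's own z axis and vertical below 0.08 rad) and (horizontal distance between screw and hole_a below 0.003 m and z of screw in the frame of hole_a between -0.003 and 0.002 m and angle between screw's own z axis and vertical below 0.08 rad))) and linear speed of each of drift, screw below 0.02 m/s); the robot touches nothing.
It fails at once if the drift is pressed on the bearing or strip with more than 40 N (contact force between drift and bearing above 40 N).
It fails at once if the bolt is pressed on the bearing or strip with more than 40 N (contact force between screw and bearing above 40 N).
It fails at once if the grease tin is moved by more than 30 mm (distance of grease from where it was at the start of the episode above 0.03 m).
It fails at once if the spanner is moved by more than 30 mm (distance of spanner from where it was at the start of the episode above 0.03 m).
It fails at once if the star knob is moved by more than 30 mm (distance of starknob from where it was at the start of the episode above 0.03 m).
It also fails if it takes over 58 s, if anything falls off the work surface, if the arm or the gripper's body presses on something with over 40 N, if the wrist force passes 120 N, or if a joint passes its speed limit or range.

### The arm

A 6-joint arm with a two-finger parallel gripper is mounted at the origin on the work surface. World frame = base frame: x ahead of the robot, y to its left, z up, the work surface at z = 0. Lengths are in m, angles in rad, forces in N, time in s.
With the tool pointing down it reaches from about 0.3 to 0.875 m from the base axis. Payload 6.4 kg.
Tool frame: the origin (TCP) lies at the very end of the fingers, on their centre line; the grasp point (between the pads) lies 19 mm behind it; z points along the fingers, y is the line along which they close (so a half turn about z gives the same grasp; the last joint's range is limited). The gripper opens to 85 mm and grips with 20 to 120 N. Pads are 22 mm wide; open, the fingers measure 114 mm over their backs; the gripper's body (76 mm by 85 mm) begins 54 mm behind the grasp point. The pads swing forward as they close: fully open they stand 13 mm farther back than shut.
Start: joints at [-1.364, 0.181, 1.607, -0, 1.354, -0.206], TCP at [0.231, -0.527, 0.231] pointing down, gripper open.
Joint ranges: [-2.99, 2.99], [-0.89, 2.07], [0.3, 2.58], [-1.14, 4.28], [0, 2.63], [-3.12, 3.12]. Speed limits (rad/s): [2.57, 2.57, 3.01, 3.14, 3.14, 3.14].

### API

Orientations are given as a unit quaternion [w, x, y, z].
In Python, from bench import ctrl gives the robot as it stands.
- The arm moves only by the tool advance, called after "Emit:" as name(argument=value, ...) on one line, values as JSON. Schema: {"type":"object","properties":{"segments":{"type":"string"},"only":{"type":"string"},"quiet":{"type":"boolean"},"lines":{"type":"string"}},"required":["segments"],"additionalProperties":false}. segments is a string of 1 to 10 rows, one to a line, with the numbers parted by spaces; each row has 7 numbers: dx, dy, dz in units of 20 mm, then a rotation vector rx, ry, rz in units of 0.1 rad, then the opening from 0.0 (shut) to 1.0 (fully open); each row is the pose to reach, as a shift and turn from the pose commanded when the call began, along the tool's axes at that moment; what a row does not reach only later rows make up. A row lasts 1/8 s, in which the tool goes at most 0.0625 m and 0.188 rad, less where a joint would pass 70% of its speed; a pose out of reach is approached as far as the arm can. The fingers move at their own pace and stop on an object; the grip force is fixed at half the most. Time passes only in rows, so rows that do not move let the fingers close. The tool returns the time, the measured TCP pose, the force, the opening and the grip force at its end. only (a regular expression) keeps the lines of the reply that match it, lines (a string "A,B") keeps lines A to B, and quiet returns only ok. Input that does not fit is refused with a message, and nothing moves.
- ctrl.get_obs(): the state, without advancing time (a new reading comes with each control period).
- ctrl.camera(name): name is "scene" or "top" or "wrist"; returns the picture (400x640x3 uint8, blue, green, red); there is no depth.
- ctrl.camera_params(name): a dict with "fovy" (degrees; the focal length in pixels is half the picture's height over the tangent of half this angle, whatever the lens; pixels are square), "cx", "cy" (the principal point, pixels), "view" (4x4, takes a point from world to camera coordinates). Camera axes: x right, y up, looking along -z (the intrinsics and any distortion apply to the point x, -y, -z); pixel columns grow to the right and rows downward; lengths in m; the calibration is good to about 2 mm. The wrist camera is an equidistant fisheye: a pixel r from the principal point sees the ray r / f radians off the axis. A picture is of the moment at which its call begins: read the wrist's pose just before it. camera_params takes no time and is no camera call; for the wrist camera it gives the pose at the moment of the call.
- ctrl.hand_in(): hands the job in; it is judged then, once.
The state is a dict: "time_s": time; "q": joint angles; "dq": joint speeds; "joint_efforts": joint torques, N m; "eef_pos": TCP position; "eef_rot": TCP orientation; "wrist_force": force on the tool from outside, world axes, zero at the start; "torque": the same for the moment, N m; "opening": opening from 0.0 (shut) to 1.0 (fully open); "grasp_force": force on a finger pad.
Only numpy, scipy, OpenCV 4.12 (cv2) and the standard library are available. Lean on these libraries where they do the work, as an engineer would, in place of code of your own. Each camera call takes 0.05 s, during which the arm holds its last target. There are 200 camera calls.

## Working session

There is one attempt and no reset: what is moved stays moved. The work goes in short steps, Python scripts to look and compute and a tool call to move; the robot and the scene stay as the last step left them, time stands still between calls to the robot, and variables do not carry over. Pictures are saved under pics/ and viewed, at most 10 in all, crops included, and the job is handed in when it is done.

```bash
ls; mkdir -p pics
```

Run:
```python
from bench import ctrl
import cv2,numpy as np
for n in("scene","top"):
    im=ctrl.camera(n);cv2.imwrite(f"pics/{n}0.png",im);p=ctrl.camera_params(n);print(n,p)
o=ctrl.get_obs();print(o)
```

```text
bench.py
pics
scene {'fovy': 50.65527821825668, 'cx': 321.7425879269, 'cy': 204.27874559226703, 'view': array([[-0.56513742,  0.82475086, -0.02014248,  0.28919693],
       [-0.56287466, -0.36761431,  0.74029172,  0.22332177],
       [ 0.60315157,  0.42970425,  0.67198396, -1.21572287],
       [ 0.        ,  0.        ,  0.        ,  1.        ]])}
top {'fovy': 42.39423995548018, 'cx': 320.0292932793523, 'cy': 197.08477576446097, 'view': array([[ 0.01951938, -0.99967832, -0.01619404,  0.01996336],
       [ 0.98769707,  0.01676681,  0.15547788, -0.55071196],
       [-0.15515634, -0.01902964,  0.98770663, -1.26153969],
       [ 0.        ,  0.        ,  0.        ,  1.        ]])}
{'time_s': 0.1, 'q': array([-1.36429580e+00,  1.81478896e-01,  1.60795285e+00, -5.28989266e-06,
        1.35383262e+00, -2.06299927e-01]), 'dq': array([-3.56473798e-04,  3.76261361e-05, -2.32463224e-03,  1.25020776e-03,
       -4.57861159e-04,  5.33956898e-04]), 'joint_efforts': array([ 3.43582315e-04, -4.45874476e+01, -3.52240062e+01, -2.64257915e-04,
        4.15692368e-03, -7.64932736e-06]), 'eef_pos': array([ 0.23057971, -0.52616388,  0.23044576]), 'eef_rot': array([-8.35856974e-04,  9.78774525e-01,  2.04938357e-01, -2.66629765e-06]), 'wrist_force': array([0.15603787, 0.32363552, 0.57605541]), 'torque': array([ 0.04740377, -0.03817772,  0.06552107]), 'grasp_force': 0.0, 'opening': 1.0029982998112712}
```

View pics/scene0.png

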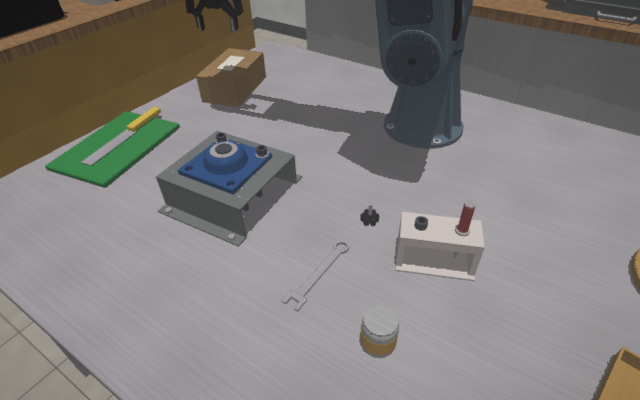

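View pics/top0.png

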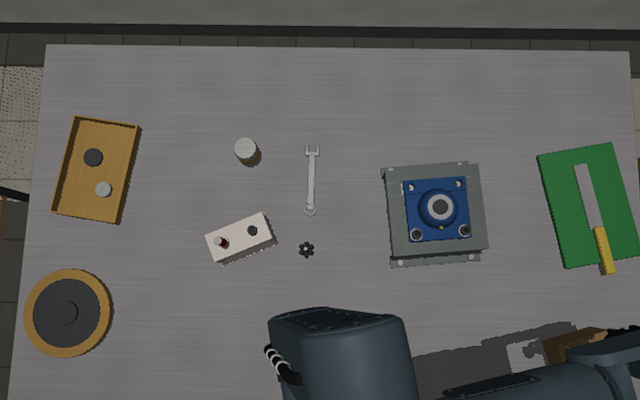

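The scene picture shows the drift (466,215) and bolt (421,222) in the rack. In the top picture the open holes are at about (411,188) and (460,184), the drift at (222,243) and the bolt at (252,230). I'll enlarge these to get finer positions.

Run:
```python
import cv2,numpy as np
t=cv2.imread("pics/top0.png");s=cv2.imread("pics/scene0.png")
def c(im,x,y,w=100,h=75):return cv2.resize(im[y:y+h,x:x+w],None,fx=4,fy=4,interpolation=cv2.INTER_CUBIC)
m=np.vstack([np.hstack([c(t,390,170),c(t,190,195)]),np.hstack([c(s,175,125),c(s,395,195)])])
cv2.imwrite("pics/m0.png",m)
```

```text
(no output)
```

View pics/m0.png

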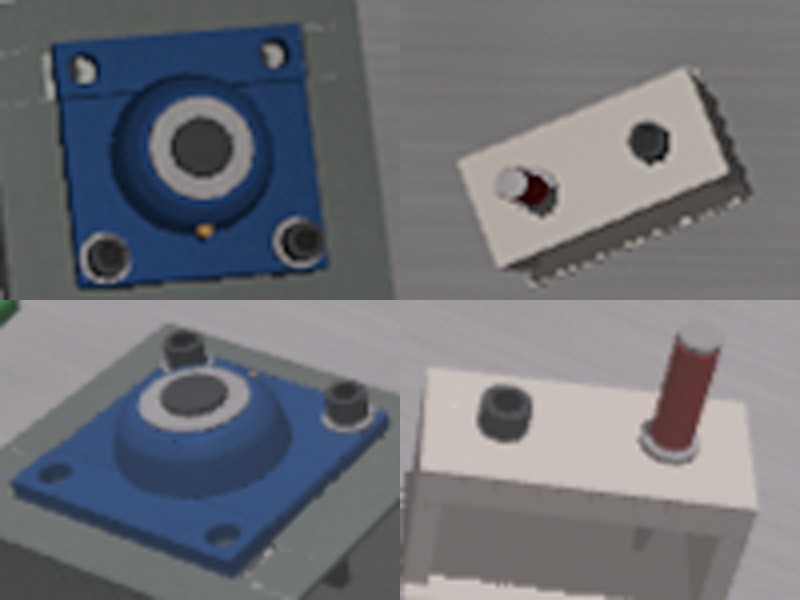

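The montage shows holes a (83,69) and b (272,53) in the top crop, and at (222,535) and (55,474) in the scene crop. It also shows the drift's cap and the bolt's head. Next I'll triangulate.

Create h.py:
```python
from bench import ctrl
import cv2,numpy as np
from scipy.spatial.transform import Rotation as R
P={n:ctrl.camera_params(n) for n in("scene","top")}
def ray(p,u,v,fish=False):
    f=200/np.tan(np.radians(p["fovy"]/2)); d=np.array([u-p["cx"],v-p["cy"]])/f
    if fish:
        r=np.hypot(*d); d=np.r_[d*np.sin(r)/r,np.cos(r)]
    else: d=np.r_[d,1]
    V=np.array(p["view"]); d=V[:3,:3].T@(d*[1,-1,-1]); return -V[:3,:3].T@V[:3,3],d/np.linalg.norm(d)
def tri(rays):
    A=sum(np.eye(3)-np.outer(d,d) for o,d in rays);b=sum((np.eye(3)-np.outer(d,d))@o for o,d in rays)
    x=np.linalg.solve(A,b);return x,[np.linalg.norm((np.eye(3)-np.outer(d,d))@(x-o)) for o,d in rays]
def atz(r,z): o,d=r; return o+d*(z-o[2])/d[2]
def wpix(p,X):
    f=200/np.tan(np.radians(p["fovy"]/2));V=np.array(p["view"]);c=(V[:3,:3]@X+V[:3,3])*[1,-1,-1]
    t=np.arctan2(np.hypot(c[0],c[1]),c[2]);return np.array([p["cx"],p["cy"]])+f*t*c[:2]/np.hypot(c[0],c[1])
def rows(target,yaw=None):
    "tool-frame shift to target TCP (from measured pose), tool down with finger line at yaw"
    o=ctrl.get_obs();T=R.from_quat(np.roll(o["eef_rot"],-1));d=T.inv().apply(np.array(target)-o["eef_pos"])
    y=T.apply([0,1,0]);cur=np.arctan2(y[1],y[0]);rz=None
    if yaw is not None: rz=-((yaw-cur+np.pi/2)%np.pi-np.pi/2)
    return d.round(4),rz,np.degrees(cur)
```

Run:
```python
from h import *
np.set_printoptions(precision=4,suppress=True)
def m(k,x,y):
    ox,oy={'t1':(390,170),'t2':(190,195),'s1':(175,125),'s2':(395,195)}[k]
    return ox+(x%400+.5)/4-.5,oy+(y%300+.5)/4-.5
for n,t,s in(("holea",('t1',83,69),('s1',222,535)),("holeb",('t1',272,53),('s1',55,474)),
 ("cap",('t2',512,183),('s2',702,333)),("bolt",('t2',651,141),('s2',507,398)),
 ("cornerB",('t1',301,24),('s1',13,483)),("cornerA",('t1',54,43),('s1',235,570)),
 ("rack1",('t2',688,67),('s2',428,368)),("rack2",('t2',728,177),('s2',426,470)) ,("hub",('t1',201,147),('s1',193,396))):
    try:
        a=ray(P["top"],*m(*t));b=ray(P["scene"],*m(*s));x,e=tri([a,b]);print(n,x,np.round(e,4), atz(a,.097),atz(b,.097))
    except Exception as ex:print(n,ex)
p=ctrl.camera_params("wrist");print(p["view"],p["fovy"])
```

```text
holea [ 0.5708 -0.1899  0.0973] [0.0004 0.0004] [ 0.5706 -0.1896  0.097 ] [ 0.5708 -0.1907  0.097 ]
holeb [ 0.5826 -0.3041  0.0976] [0.0005 0.0005] [ 0.5823 -0.3039  0.097 ] [ 0.5823 -0.3053  0.097 ]
cap [0.4281 0.2606 0.1566] [0.0008 0.0008] [0.4325 0.2728 0.097 ] [0.3569 0.2489 0.097 ]
bolt [0.4583 0.19   0.1038] [0.0009 0.0009] [0.4592 0.1902 0.097 ] [0.4509 0.1887 0.097 ]
cornerB [ 0.6    -0.3214  0.0957] [0.0011 0.0011] [ 0.6005 -0.3219  0.097 ] [ 0.6006 -0.3187  0.097 ]
cornerA [ 0.5857 -0.1711  0.0929] [0.0021 0.0021] [ 0.5863 -0.1722  0.097 ] [ 0.5879 -0.1652  0.097 ]
rack1 [0.4983 0.1646 0.1415] [0.0011 0.0011] [0.5044 0.1695 0.097 ] [0.4526 0.1484 0.097 ]
rack2 [0.444  0.1518 0.0201] [0.0002 0.0002] [0.4384 0.1431 0.097 ] [0.5137 0.1778 0.097 ]
hub [ 0.5193 -0.2529  0.1317] [0.0003 0.0003] [ 0.5241 -0.2601  0.097 ] [ 0.4863 -0.2941  0.097 ]
[[ 0.4009 -0.9161 -0.0014 -0.5753]
 [ 0.8808  0.3859 -0.2742  0.0346]
 [ 0.2518  0.1087  0.9617 -0.3782]
 [ 0.      0.      0.      1.    ]] 65.70646984690485
```

Run:
```python
from h import *
p=ctrl.camera_params("wrist");V=p["view"];c=-V[:3,:3].T@V[:3,3];o=ctrl.get_obs();T=R.from_quat(np.roll(o["eef_rot"],-1))
print("cam in tool",T.inv().apply(c-o["eef_pos"]),"axis in tool",T.inv().apply(-V[2,:3]))
print(T.as_matrix().round(3))
for t in([.50,-.25,.25],[.54,-.25,.25]):
  print(rows(t,np.radians(95.9)))
```

```text
cam in tool [ 0.07016166  0.0011196  -0.1418792 ] axis in tool [-2.74571264e-01  1.01852311e-04  9.61566748e-01]
[[ 0.916  0.401 -0.   ]
 [ 0.401 -0.916  0.002]
 [ 0.    -0.002 -1.   ]]
(array([ 0.3576, -0.1449, -0.0192]), np.float64(0.30982744998662604), np.float64(-66.34819473846575))
(array([ 0.3942, -0.1289, -0.0192]), np.float64(0.30982744998662604), np.float64(-66.34819473846575))
```

Careful with the scale: shifts go in units of 20 mm and turns go in units of 0.1 rad. That gives: 0.358 m is 17.9, 0.33 m is 16.5, 0.31 rad is 3.1.

Emit:
advance(segments="2.75 -1.1 -0.5 0 0 1 0.6\n5.5 -2.2 -0.95 0 0 2 0.6\n8.25 -3.3 -0.95 0 0 3.1 0.6\n11 -4.4 -0.95 0 0 3.1 0.6\n13.75 -5.5 -0.95 0 0 3.1 0.6\n16.5 -6.6 -0.95 0 0 3.1 0.6\n17.9 -7.25 -0.95 0 0 3.1 0.6\n17.9 -7.25 -0.95 0 0 3.1 0.6")

```text
time_s: 1.1
eef_pos: [0.5014, -0.2482, 0.2498]
eef_rot: [-0.0, 0.999, 0.053, -0.0]
wrist_force: [-0.4, -1.0, -0.0]
opening: 0.598
grasp_force: 0.0
```

Create snap.py:
```python
import sys,pickle
from h import *
n=sys.argv[1];p=ctrl.camera_params("wrist");im=ctrl.camera("wrist");cv2.imwrite(f"pics/{n}.png",im);pickle.dump(p,open(f"pics/{n}.pkl","wb"))
```

```bash
python3 snap.py w1
```

```text
(no output)
```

Emit:
advance(segments="-1.5 -2.75 0 0 0 0 0.6\n-1.5 -2.75 0 0 0 0 0.6\n-1.5 -2.75 0 0 0 0 0.6")

```text
time_s: 1.52
eef_pos: [0.4649, -0.1998, 0.2508]
eef_rot: [0.001, 0.999, 0.051, 0.001]
wrist_force: [0.2, 1.4, 0.2]
opening: 0.6
grasp_force: 0.0
```

```bash
python3 snap.py w2
```

Run:
```python
import cv2,numpy as np
cv2.imwrite("pics/w12.png",np.vstack([cv2.imread(f"pics/w{i}.png")[60:360] for i in(1,2)]))
from h import *
print(rows([.46,.21,.25],np.radians(113)))
```

```text
(array([ 3.630e-02, -4.086e-01,  4.000e-04]), np.float64(-0.30004838048233395), np.float64(-84.19150585137325))
```

View pics/w12.png

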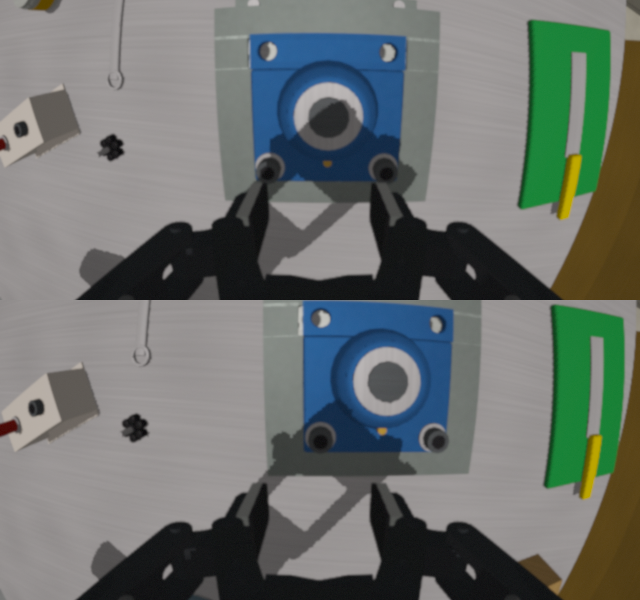

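Wrist views: hole a is near (267,111) then (320,78), and hole b near (388,112) then (437,85), in full-frame pixels. I'll go to the rack, take two views and enlarge everything together.

Emit:
advance(segments="0.25 -2.9 0 0 0 -1 0.6\n0.5 -5.9 0 0 0 -2 0.6\n0.75 -8.9 0 0 0 -3 0.6\n1 -11.9 0 0 0 -3 0.6\n1.25 -14.9 0 0 0 -3 0.6\n1.5 -17.5 0 0 0 -3 0.6\n1.8 -19 0 0 0 -3 0.6\n1.8 -19 0 0 0 -3 0.6\n1.8 -19 0 0 0 -3 0.6")

```text
time_s: 2.7
eef_pos: [0.4626, 0.1821, 0.2504]
eef_rot: [0.0, 0.98, 0.2, 0.0]
wrist_force: [-0.0, 0.7, 0.2]
opening: 0.594
grasp_force: 0.0
```

```bash
python3 snap.py w3
```

Emit:
advance(segments="-2.25 -1.5 -1 0 0 0 0.6\n-2.25 -1.5 -1 0 0 0 0.6\n-2.25 -1.5 -1 0 0 0 0.6")

```text
time_s: 3.12
eef_pos: [0.4093, 0.1922, 0.2707]
eef_rot: [0.0, 0.98, 0.199, 0.001]
wrist_force: [-0.6, 0.1, -0.9]
opening: 0.6
grasp_force: 0.0
```

```bash
python3 snap.py w4
```

Run:
```python
from h import *
import pickle
q=[pickle.load(open(f"pics/w{i}.pkl","rb")) for i in(1,2,3,4)];im=[cv2.imread(f"pics/w{i}.png") for i in(1,2,3,4)]
def c(im,xy,w,h,k):
    x,y=int(round(xy[0]-w/2)),int(round(xy[1]-h/2));x=max(0,min(x,640-w));y=max(0,min(y,400-h));print(x,y,w,h)
    return cv2.resize(im[y:y+h,x:x+w],None,fx=k,fy=k,interpolation=cv2.INTER_CUBIC)
m1=np.hstack([c(im[i],xy,25,25,8) for i,xy in((0,(267,111)),(0,(388,112)),(1,(320,78)),(1,(437,85)))])
mid=lambda p:wpix(p,np.array([.4432,.225,.11]))
m2=np.hstack([c(im[i],mid(q[i]),200,200,2) for i in(2,3)])
cv2.imwrite("pics/m2.png",np.vstack([m1,m2]))
```

```text
254 98 25 25
376 100 25 25
308 66 25 25
424 72 25 25
168 93 200 200
200 43 200 200
```

View pics/m2.png

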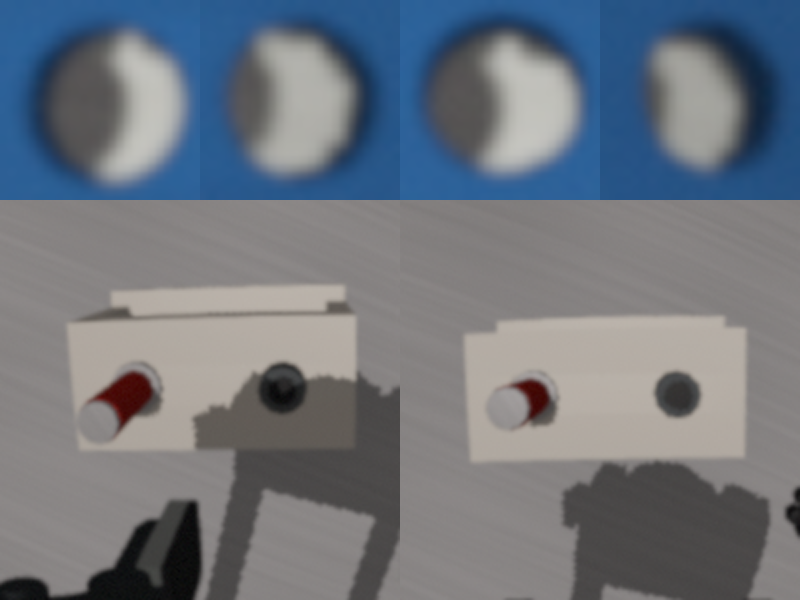

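The bright lens in each hole is the lit strip. The dark part is its hole, displaced to the image left by about 9 mm on average, which is +y. In the rack views the caps are at (100,421) and (508,408), and the bolt heads at (283,388) and (678,394).

Run:
```python
from h import *
import pickle
np.set_printoptions(precision=4,suppress=True)
q=[pickle.load(open(f"pics/w{i}.pkl","rb")) for i in(1,2,3,4)]
for n,i,a,j,b,z in(("a",0,(267.8,110.7),1,(320.7,77.7),.097),("b",0,(387.8,112.3),1,(437.2,83.8),.097),("cap",2,(217.75,203.25),3,(254,146.75),.154),("bolt",2,(309.25,186.75),3,(339,139.75),.101)):
    r=[ray(q[i],*a,True),ray(q[j],*b,True)];x,e=tri(r);print(n,x,e[0].round(4),atz(r[0],z),atz(r[1],z))
print(rows([.4285,.2605,.17],np.radians(113)))
```

```text
a [ 0.5725 -0.192   0.0926] 0.0003 [ 0.5723 -0.1929  0.097 ] [ 0.5721 -0.1919  0.097 ]
b [ 0.5836 -0.3064  0.0963] 0.0001 [ 0.5835 -0.3063  0.097 ] [ 0.5836 -0.306   0.097 ]
cap [0.4292 0.2601 0.1485] 0.0001 [0.4314 0.2588 0.154 ] [0.4302 0.2593 0.154 ]
bolt [0.4605 0.1901 0.0951] 0.0001 [0.4618 0.1906 0.101 ] [0.4608 0.1906 0.101 ]
(array([ 0.0442, -0.0555,  0.1004]), np.float64(-0.000170846412346215), np.float64(-67.00978877837237))
```

Emit:
advance(segments="2.24 -2.725 1.5 0 0 0 0.6\n2.24 -2.725 4 0 0 0 0.6\n2.24 -2.725 6.5 0 0 0 0.6\n2.24 -2.725 8.435 0 0 0 0.6\n2.24 -2.725 8.435 0 0 0 0.6\n2.24 -2.725 8.435 0 0 0 0.0\n2.24 -2.725 8.435 0 0 0 0.0\n2.24 -2.725 8.435 0 0 0 0.0\n2.24 -2.725 8.435 0 0 0 0.0\n2.24 -2.725 8.435 0 0 0 0.0")

```text
time_s: 4.42
eef_pos: [0.4303, 0.2612, 0.1038]
eef_rot: [-0.0, 0.98, 0.2, 0.002]
wrist_force: [0.3, -0.6, 7.1]
opening: 0.214
grasp_force: 58.4
```

To row units: -0.145 m is -7.25, -0.09 m is -4.5.

Emit:
advance(segments="0 0 -2 0 0 0 0\n0 0 -4.5 0 0 0 0\n0 0 -7.25 0 0 0 0\n0 0 -7.25 0 0 0 0")

```text
time_s: 4.92
eef_pos: [0.4312, 0.2617, 0.252]
eef_rot: [-0.001, 0.98, 0.2, 0.005]
wrist_force: [0.3, -0.3, -3.9]
opening: 0.22
grasp_force: 60.6
```

```bash
python3 snap.py w5
```

Run:
```python
from h import *
import pickle
p=pickle.load(open("pics/w5.pkl","rb"));im=cv2.imread("pics/w5.png");o=ctrl.get_obs();T=R.from_quat(np.roll(o["eef_rot"],-1))
for z in(-.05,-.03,.0188,.02,.0468,.09):print(z,[wpix(p,o["eef_pos"]+T.apply([x,0,z])).round(1) for x in(-.005,0,.005)])
c=wpix(p,o["eef_pos"]);x,y=int(c[0])-80,min(int(c[1])-75,250);x=max(x,0);print(x,y)
cv2.imwrite("pics/w5c.png",cv2.resize(im[y:y+150,x:x+160],None,fx=4,fy=4,interpolation=cv2.INTER_CUBIC))
print(rows([.5711,-.1872,.25],np.radians(95.7)))
```

```text
-0.05 [array([315.7, 326.5]), array([315.7, 316.4]), array([315.6, 305.7])]
-0.03 [array([316.1, 298.5]), array([316., 289.]), array([316. , 279.1])]
0.0188 [array([316.7, 252.4]), array([316.7, 244.5]), array([316.7, 236.5])]
0.02 [array([316.7, 251.5]), array([316.7, 243.7]), array([316.7, 235.7])]
0.0468 [array([316.9, 234.7]), array([316.9, 227.7]), array([316.9, 220.5])]
0.09 [array([317.2, 214.8]), array([317.2, 208.8]), array([317.2, 202.7])]
236 183
(array([-0.0455,  0.4679, -0.0011]), np.float64(0.3034978323519466), np.float64(-66.91085511486446))
```

View pics/w5c.png

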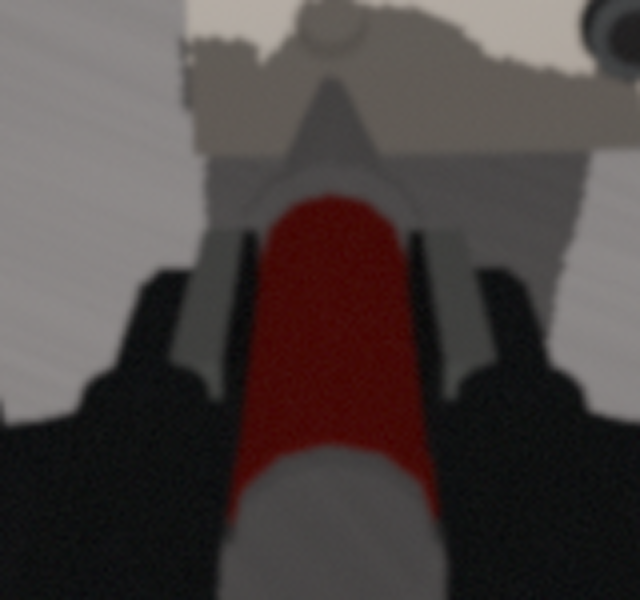

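To row units: 0.466 m is 23.3, -0.0455 m is -2.275, 0.25 rad is 2.5.

Emit:
advance(segments="-0.3 2.9 0 0 0 0.5 0\n-0.6 5.8 0 0 0 1 0\n-0.9 8.7 0 0 0 1.5 0\n-1.2 11.6 0 0 0 2 0\n-1.5 14.5 0 0 0 2.5 0\n-1.8 17.4 0 0 0 3.03 0\n-2.05 20.3 0 0 0 3.03 0\n-2.275 23 0 0 0 3.03 0\n-2.275 23.3 1.5 0 0 3.03 0\n-2.275 23.3 2.2 0 0 3.03 0")

```text
time_s: 6.22
eef_pos: [0.567, -0.1855, 0.1981]
eef_rot: [-0.002, 0.999, 0.049, -0.003]
wrist_force: [-0.8, 0.8, -2.9]
opening: 0.217
grasp_force: 60.8
```

Emit:
advance(segments="0 0 0 0 0 0 0\n0 0 0 0 0 0 0")

```text
time_s: 6.48
eef_pos: [0.5695, -0.185, 0.2032]
eef_rot: [0.0, 0.999, 0.051, 0.0]
wrist_force: [0.6, -0.5, -2.6]
opening: 0.222
grasp_force: 60.8
```

```bash
python3 snap.py w6
```

Run:
```python
from h import *
import pickle
p=pickle.load(open("pics/w6.pkl","rb"));im=cv2.imread("pics/w6.png");o=ctrl.get_obs();T=R.from_quat(np.roll(o["eef_rot"],-1));print(o["q"].round(2),T.as_matrix().round(4))
print("tip",wpix(p,o["eef_pos"]+T.apply([0,0,.092])),"hole",wpix(p,np.array([.5708,-.1894,.097])),rows([.5704,-.1854,.2],np.radians(95.8)))
c=wpix(p,o["eef_pos"]+T.apply([0,0,.092]));x,y=int(c[0])-40,int(c[1])-40;print(x,y)
cv2.imwrite("pics/w6c.png",cv2.resize(im[y:y+60,x:x+80],None,fx=8,fy=8,interpolation=cv2.INTER_CUBIC))
```

```text
[-0.51  0.26  1.57  0.    1.31  0.96] [[ 9.949e-01  1.009e-01  1.500e-03]
 [ 1.009e-01 -9.949e-01 -8.000e-04]
 [ 1.400e-03  9.000e-04 -1.000e+00]]
tip [318.06929024 206.54458855] hole [323.11449934 200.96299357] (array([0.0006, 0.0002, 0.0037]), np.float64(-0.0001886030009368156), np.float64(-84.2108061559572))
278 166
```

View pics/w6c.png

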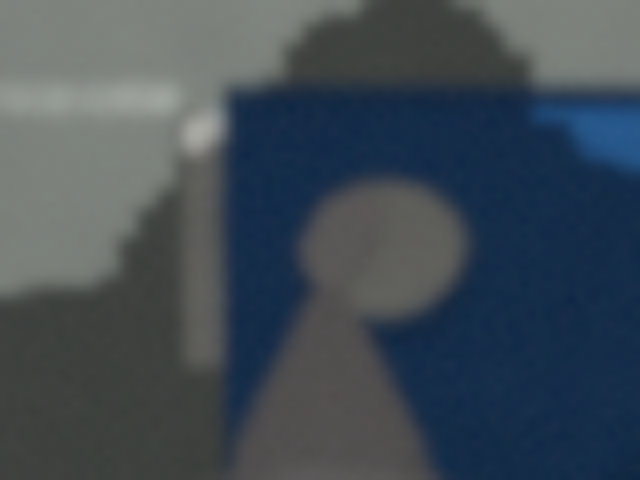

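The crop shows the hole at (384,248) and the drift tip at (338,280), left of it and slightly low. So I need about 1–2 mm more in tool x before descending, in steps and watching the force.

To row units: 0.0018 m is 0.09, 0.027 m is 1.35.

Emit:
advance(segments="0.09 0.03 0.5 0 0 0 0\n0.09 0.03 1 0 0 0 0\n0.09 0.03 1.35 0 0 0 0\n0.09 0.03 1.35 0 0 0 0")

```text
time_s: 7.02
eef_pos: [0.5706, -0.186, 0.1745]
eef_rot: [-0.0, 0.999, 0.05, -0.001]
wrist_force: [-0.8, -0.1, -2.8]
opening: 0.217
grasp_force: 60.8
```

Emit:
advance(segments="0 0 0.1 0 0 0 0\n0 0 0.2 0 0 0 0\n0 0 0.3 0 0 0 0\n0 0 0.3 0 0 0 0")

```text
time_s: 7.52
eef_pos: [0.5711, -0.1863, 0.1695]
eef_rot: [0.0, 0.999, 0.05, -0.0]
wrist_force: [0.5, -0.2, -2.7]
opening: 0.218
grasp_force: 60.8
```

No contact at 3.5 mm below the strip's top, so the point is in. Now I'll draw the strip toward −y (tool +y), then feel down.

Emit:
advance(segments="0 0.05 0.05 0 0 0 0\n0 0.1 0.1 0 0 0 0\n0 0.15 0.15 0 0 0 0\n0 0.2 0.2 0 0 0 0\n0 0.2 0.2 0 0 0 0")

```text
time_s: 8.15
eef_pos: [0.5715, -0.1901, 0.1655]
eef_rot: [-0.0, 0.999, 0.05, -0.0]
wrist_force: [-0.3, 2.5, -1.8]
opening: 0.219
grasp_force: 60.9
```

Emit:
advance(segments="0 0 0.1 0 0 0 0\n0 0 0.2 0 0 0 0\n0 0 0.3 0 0 0 0\n0 0 0.3 0 0 0 0")

```text
time_s: 8.65
eef_pos: [0.5714, -0.1902, 0.1592]
eef_rot: [-0.0, 0.999, 0.05, -0.0]
wrist_force: [0.1, 1.3, -2.2]
opening: 0.218
grasp_force: 60.9
```

To row units: 0.008 m is 0.4, 0.006 m is 0.3.

Emit:
advance(segments="0 0 0.1 0 0 0 0\n0 0 0.2 0 0 0 0\n0 0 0.3 0 0 0 0\n0 0 0.4 0 0 0 0\n0 0 0.4 0 0 0 0")

```text
time_s: 9.28
eef_pos: [0.5714, -0.1902, 0.1512]
eef_rot: [-0.0, 0.999, 0.05, -0.0]
wrist_force: [0.3, 2.0, -2.6]
opening: 0.216
grasp_force: 60.9
```

Emit:
advance(segments="0 0 0.1 0 0 0 0\n0 0 0.2 0 0 0 0\n0 0 0.3 0 0 0 0\n0 0 0.3 0 0 0 0")

```text
time_s: 9.78
eef_pos: [0.5714, -0.1902, 0.1453]
eef_rot: [-0.0, 0.999, 0.05, -0.0]
wrist_force: [0.4, 1.4, -2.5]
opening: 0.218
grasp_force: 60.9
```

To row units: 0.003 m is 0.15, 0.002 m is 0.1.

Emit:
advance(segments="0 0 0.05 0 0 0 0\n0 0 0.1 0 0 0 0\n0 0 0.15 0 0 0 0\n0 0 0.15 0 0 0 0")

```text
time_s: 10.28
eef_pos: [0.5715, -0.1902, 0.1425]
eef_rot: [-0.0, 0.999, 0.05, -0.0]
wrist_force: [-0.5, 2.1, -1.4]
opening: 0.218
grasp_force: 60.9
```

To row units: 0.003 m is 0.15, 0.002 m is 0.1.

Emit:
advance(segments="0 0 0.05 0 0 0 0\n0 0 0.1 0 0 0 0\n0 0 0.15 0 0 0 0\n0 0 0.15 0 0 0 0")

```text
time_s: 10.78
eef_pos: [0.5715, -0.1902, 0.1394]
eef_rot: [-0.0, 0.999, 0.05, -0.0]
wrist_force: [-0.0, 2.1, -1.9]
opening: 0.217
grasp_force: 60.9
```

Emit:
advance(segments="0 0 0.05 0 0 0 0\n0 0 0.125 0 0 0 0\n0 0 0.2 0 0 0 0\n0 0 0.275 0 0 0 0\n0 0 0.35 0 0 0 0\n0 0 0.35 0 0 0 0")

```text
time_s: 11.52
eef_pos: [0.5715, -0.1902, 0.1323]
eef_rot: [-0.0, 0.999, 0.05, -0.0]
wrist_force: [-0.2, 2.0, -1.5]
opening: 0.219
grasp_force: 60.9
```

To row units: 0.005 m is 0.25, 0.004 m is 0.2.

Emit:
advance(segments="0 0 0.05 0 0 0 0\n0 0 0.1 0 0 0 0\n0 0 0.15 0 0 0 0\n0 0 0.2 0 0 0 0\n0 0 0.25 0 0 0 0\n0 0 0.25 0 0 0 0")

```text
time_s: 12.28
eef_pos: [0.5715, -0.1902, 0.1274]
eef_rot: [-0.0, 0.999, 0.05, -0.0]
wrist_force: [1.0, 1.5, -2.1]
opening: 0.221
grasp_force: 60.9
```

Going well. About 11 mm remain, and I'll slow down near contact.

To row units: 0.008 m is 0.4, 0.007 m is 0.35.

Emit:
advance(segments="0 0 0.075 0 0 0 0\n0 0 0.15 0 0 0 0\n0 0 0.225 0 0 0 0\n0 0 0.3 0 0 0 0\n0 0 0.35 0 0 0 0\n0 0 0.4 0 0 0 0\n0 0 0.4 0 0 0 0")

```text
time_s: 13.15
eef_pos: [0.5715, -0.1902, 0.1194]
eef_rot: [-0.0, 0.999, 0.05, -0.0]
wrist_force: [-0.3, 1.3, -1.6]
opening: 0.218
grasp_force: 60.9
```

Emit:
advance(segments="0 0 0.025 0 0 0 0\n0 0 0.05 0 0 0 0\n0 0 0.075 0 0 0 0\n0 0 0.075 0 0 0 0")

```text
time_s: 13.65
eef_pos: [0.5716, -0.1902, 0.1181]
eef_rot: [0.0, 0.999, 0.05, 0.0]
wrist_force: [-0.4, 2.4, -1.4]
opening: 0.219
grasp_force: 60.9
```

Emit:
advance(segments="0 0 0.025 0 0 0 0\n0 0 0.05 0 0 0 0\n0 0 0.075 0 0 0 0\n0 0 0.075 0 0 0 0")

```text
time_s: 14.15
eef_pos: [0.5715, -0.1902, 0.1165]
eef_rot: [-0.0, 0.999, 0.05, 0.0]
wrist_force: [0.8, 2.2, -1.6]
opening: 0.217
grasp_force: 60.9
```

To row units: 0.001 m is 0.05, 0.0005 m is 0.025.

Emit:
advance(segments="0 0 0.025 0 0 0 0\n0 0 0.05 0 0 0 0\n0 0 0.05 0 0 0 0")

```text
time_s: 14.52
eef_pos: [0.5717, -0.1902, 0.1161]
eef_rot: [0.0, 0.999, 0.05, 0.0]
wrist_force: [-0.9, 3.3, 3.9]
opening: 0.219
grasp_force: 61.0
```

The drift is home, with the contact force rising at the expected height. Release and go up.

Emit:
advance(segments="0 0 -0.025 0 0 0 0.4\n0 0 -0.025 0 0 0 0.4\n0 0 -0.025 0 0 0 0.4\n0 0 -2.5 0 0 0 0.4\n0 0 -5 0 0 0 0.4\n0 0 -7.5 0 0 0 0.5\n0 0 -7.5 0 0 0 0.5")

```text
time_s: 15.4
eef_pos: [0.574, -0.1917, 0.2713]
eef_rot: [0.003, 0.999, 0.05, 0.004]
wrist_force: [-0.7, -0.4, -0.5]
opening: 0.501
grasp_force: 0.0
```

Run:
```python
from h import *
print(rows([.4593,.1906,.088]))
im=ctrl.camera("scene");cv2.imwrite("pics/s2.png",cv2.resize(im[110:230,160:320],None,fx=4,fy=4,interpolation=cv2.INTER_CUBIC))
```

```text
(array([-0.0775, -0.3929,  0.1803]), None, np.float64(-84.28440390736469))
```

View pics/s2.png

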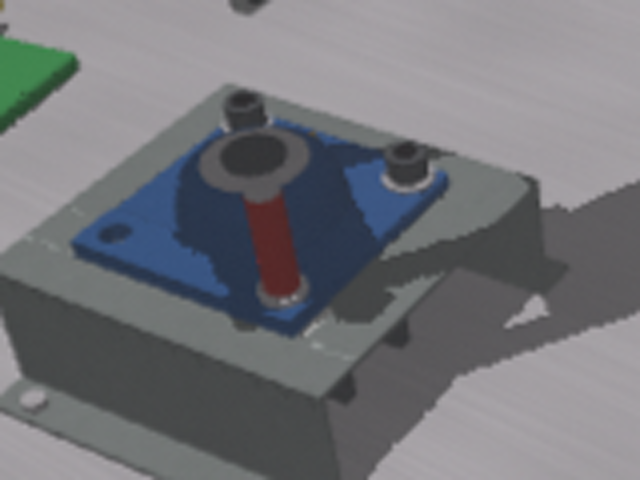

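The drift stands upright with its collar on the flange (crop (283,290)). On to the bolt.

To row units: -0.39 m is -19.5, -0.0732 m is -3.66.

Emit:
advance(segments="-0.5 -2.75 0 0 0 0 0.5\n-1 -5.5 0 0 0 0 0.5\n-1.5 -8.25 0 0 0 0 0.5\n-2 -11 0 0 0 0 0.5\n-2.5 -13.75 0 0 0 0 0.5\n-3 -16.5 0 0 0 0 0.5\n-3.66 -19.5 1.5 0 0 0 0.5\n-3.66 -19.5 4.5 0 0 0 0.5\n-3.66 -19.5 7 0 0 0 0.5\n-3.66 -19.5 7 0 0 0 0.5")

```text
time_s: 16.7
eef_pos: [0.455, 0.1899, 0.1205]
eef_rot: [0.001, 0.999, 0.05, -0.006]
wrist_force: [-0.3, 0.1, -0.7]
opening: 0.499
grasp_force: 0.0
```

Run:
```python
from h import *
print(rows([.4593,.1906,.088]))
```

```text
(array([ 0.0047, -0.0003,  0.0324]), None, np.float64(-84.25659886357482))
```

Emit:
advance(segments="0 0 0 0 0 0 0.5\n0 0 0 0 0 0 0.5")

```text
time_s: 16.95
eef_pos: [0.4617, 0.1906, 0.1279]
eef_rot: [-0.0, 0.999, 0.05, 0.002]
wrist_force: [-0.2, -0.2, -0.3]
opening: 0.504
grasp_force: 0.0
```

Run:
```python
from h import *
print(rows([.4593,.1906,.088]))
```

```text
(array([-0.0026, -0.0003,  0.0399]), None, np.float64(-84.3130177669929))
```

To row units: 0.038 m is 1.9, 0.03 m is 1.5.

Emit:
advance(segments="0 0 0.75 0 0 0 0.5\n0 0 1.5 0 0 0 0.5\n0 0 1.9 0 0 0 0.5\n0 0 1.9 0 0 0 0.5\n0 0 1.9 0 0 0 0.2\n0 0 1.9 0 0 0 0\n0 0 1.9 0 0 0 0\n0 0 1.9 0 0 0 0")

```text
time_s: 17.95
eef_pos: [0.4603, 0.1906, 0.0881]
eef_rot: [-0.0, 0.999, 0.05, 0.001]
wrist_force: [-0.4, 0.1, 3.3]
opening: 0.249
grasp_force: 58.8
```

Careful with the scale: shifts go in units of 20 mm and turns go in units of 0.1 rad. That gives: -0.165 m is -8.25, -0.145 m is -7.25.

Emit:
advance(segments="0 0 -2 0 0 0 0\n0 0 -4.5 0 0 0 0\n0 0 -7.25 0 0 0 0\n0 0 -8.25 0 0 0 0\n0 0 -8.25 0 0 0 0")

```text
time_s: 18.58
eef_pos: [0.4607, 0.1907, 0.2541]
eef_rot: [-0.0, 0.999, 0.05, 0.002]
wrist_force: [-0.3, -0.8, -1.4]
opening: 0.247
grasp_force: 60.7
```

Emit:
advance(segments="0.4 2.8 0 0 0 0 0\n0.8 5.6 0 0 0 0 0\n1.2 8.4 0 0 0 0 0\n1.6 11.2 0 0 0 0 0\n2 14 0 0 0 0 0\n2.4 16.8 0 0 0 0 0\n2.8 19.6 0 0 0 0 0\n3.2 22.4 0 0 0 0 0\n3.61 25.28 0 0 0 0 0\n3.61 25.28 2.5 0 0 0 0")

```text
time_s: 19.82
eef_pos: [0.5837, -0.3113, 0.2037]
eef_rot: [0.003, 0.999, 0.048, 0.003]
wrist_force: [0.2, 0.5, -1.8]
opening: 0.246
grasp_force: 60.8
```

Emit:
advance(segments="0 0 1.8 0 0 0 0\n0 0 1.8 0 0 0 0\n0 0 1.8 0 0 0 0")

```text
time_s: 20.2
eef_pos: [0.5823, -0.3054, 0.167]
eef_rot: [0.0, 0.999, 0.05, 0.0]
wrist_force: [0.6, 0.1, -0.5]
opening: 0.245
grasp_force: 60.8
```

```bash
python3 snap.py w7
```

Run:
```python
from h import *
import pickle
p=pickle.load(open("pics/w7.pkl","rb"));im=cv2.imread("pics/w7.png");o=ctrl.get_obs();T=R.from_quat(np.roll(o["eef_rot"],-1))
f=lambda x,z:wpix(p,o["eef_pos"]+T.apply([x,0,z])).round(1)
print("shank end",f(0,.048),f(.0075,.048),"head front",f(.012,.003),f(.012,-.013),"hole",wpix(p,np.array([.5822,-.3051,.097])),rows([.5822,-.3051,.16]))
c=f(0,.04);x,y=int(c[0])-60,int(c[1])-55;print(x,y)
cv2.imwrite("pics/w7c.png",cv2.resize(im[y:y+96,x:x+128],None,fx=6,fy=6,interpolation=cv2.INTER_CUBIC))
```

```text
shank end [318.3 226. ] [318.3 215. ] head front [318.  234.9] [317.9 248.2] hole [317.19638786 215.75065104] (array([-0.0006, -0.0008,  0.0082]), None, np.float64(-84.26446482513532))
258 175
```

View pics/w7c.png

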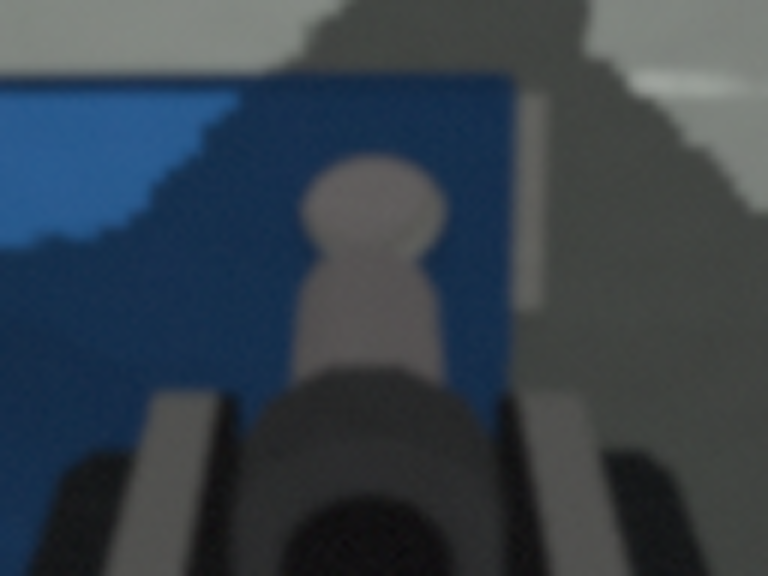

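Run:
```python
import cv2,numpy as np
im=cv2.imread("pics/w7.png").astype(int);g=im[:,:,2]
for r in range(198,240):print(r,g[r,303:338])
```

```text
198 [19 22 23 22 20 24 25 20 20 21 21 22 20 22 22 21 22 23 25 23 22 21 20 21
 22 21 19 20 18 22 22 21 21 21 21]
199 [24 23 21 24 22 24 20 24 20 24 22 21 21 24 22 26 25 27 27 27 27 25 23 22
 22 20 22 24 21 20 21 20 22 21 21]
200 [22 22 23 24 22 22 22 24 23 22 25 29 33 37 42 46 46 47 45 44 41 34 29 24
 21 21 20 22 21 23 22 21 22 22 20]
201 [23 20 21 24 22 23 20 20 23 30 33 43 49 59 67 70 72 71 71 69 63 56 48 38
 30 23 23 23 20 22 24 20 23 25 23]
202 [23 21 23 22 25 23 22 25 29 40 52 65 73 80 85 87 89 89 88 87 84 78 70 61
 49 36 24 25 22 22 21 20 19 21 21]
203 [24 23 23 26 23 24 27 31 45 60 73 83 88 91 93 94 94 94 95 94 92 90 85 80
 69 55 40 29 22 19 22 20 23 19 20]
204 [22 21 23 21 24 26 31 49 65 79 88 93 95 96 96 96 96 96 95 96 95 96 94 91
 85 74 57 40 26 23 23 22 22 20 23]
205 [21 20 23 23 24 27 43 63 81 91 94 96 96 96 97 96 95 96 95 95 95 94 95 94
 92 85 73 52 35 24 21 22 19 21 22]
206 [21 20 21 20 24 36 56 75 89 95 96 94 96 96 96 96 96 95 95 94 96 95 95 95
 94 91 81 66 47 32 23 22 22 24 23]
207 [23 22 22 24 25 45 68 85 92 96 95 96 96 95 95 95 95 95 96 95 95 96 96 94
 93 92 87 76 59
[... 2903 characters left out ...]
 83 77 61 37 25 22 20 19 21]
234 [24 21 27 45 68 79 81 83 83 83 81 82 83 83 81 81 81 81 82 81 82 80 82 83
 85 84 83 78 61 39 23 23 21 25 23]
235 [21 21 30 49 68 78 81 81 79 76 73 72 72 72 70 71 71 71 72 72 72 72 75 79
 81 83 82 77 62 42 26 23 23 24 21]
236 [22 21 30 48 68 77 76 72 67 61 57 57 57 56 55 56 55 56 53 55 54 56 62 70
 74 79 81 77 62 42 26 24 21 20 22]
237 [21 26 33 47 63 70 66 60 55 47 45 45 45 43 42 46 44 44 43 45 44 45 48 55
 61 68 74 72 61 43 28 25 23 24 19]
238 [21 25 32 47 56 54 52 47 41 39 40 40 39 40 41 40 41 39 40 40 40 40 41 42
 47 53 60 62 55 43 30 20 21 23 21]
239 [24 26 35 43 46 44 40 40 38 37 38 39 37 41 39 41 39 40 39 40 38 41 40 40
 41 43 47 50 47 39 30 25 24 22 21]
```

Emit:
advance(segments="0.125 0.025 0.4 0 0 0 0\n0.125 0.025 0.8 0 0 0 0\n0.125 0.025 0.8 0 0 0 0\n0.125 0.025 0.8 0 0 0 0")

```text
time_s: 20.75
eef_pos: [0.5846, -0.3056, 0.1506]
eef_rot: [-0.0, 0.999, 0.05, -0.0]
wrist_force: [0.9, 0.1, -1.4]
opening: 0.249
grasp_force: 60.7
```

```bash
python3 snap.py w8
```

Run:
```python
from h import *
import pickle
p=pickle.load(open("pics/w8.pkl","rb"));o=ctrl.get_obs();T=R.from_quat(np.roll(o["eef_rot"],-1));h=o["eef_pos"][2]-.097
g=lambda x,y,z:wpix(p,o["eef_pos"]+T.apply([x,y,z])).round(1)
print("shank end front",g(.0065,0,.048),g(.0075,0,.047),g(.0,.0075,.047),"hole if centred: front",g(.009,0,h),"centre",g(0,0,h),"side",g(0,.009,h))
im=cv2.imread("pics/w8.png").astype(int)[:,:,2]
for r in range(198,232):print(r,*im[r,303:338])
```

```text
shank end front [317.6 216.8] [317.6 215.8] [329.2 226.7] hole if centred: front [317.6 210.4] centre [317.6 223.2] side [331.1 223.2]
198 22 21 19 22 22 22 20 22 21 20 22 23 18 23 20 21 21 22 20 21 22 20 20 22 18 20 20 19 21 21 20 19 17 17 18
199 19 22 20 20 20 23 20 23 22 21 21 21 21 22 21 22 20 21 19 23 22 19 19 21 23 22 22 20 22 19 18 23 23 18 21
200 24 21 21 22 21 24 23 19 20 20 20 20 22 21 22 21 22 24 23 21 22 21 22 23 20 20 22 19 25 21 22 22 21 23 19
201 22 22 22 24 25 22 24 21 22 21 20 23 25 21 21 23 17 24 22 23 18 25 21 23 21 21 22 22 19 20 22 18 21 24 22
202 23 22 23 24 24 25 23 21 18 23 19 23 21 21 21 20 20 21 22 22 24 20 23 20 24 21 21 20 21 24 22 22 23 22 21
203 22 24 23 24 24 24 24 23 24 22 21 22 20 21 22 20 22 23 22 22 21 22 22 23 23 19 23 19 23 22 20 22 22 21 20
204 25 24 25 23 23 22 24 22 22 21 21 22 20 20 24 21 25 23 23 21 23 21 24 23 23 25 23 23 19 22 25 22 24 23 21
205 20 22 22 23 22 24 25 22 21 21 21 22 24 21 23 22 19 
[... 2187 characters left out ...]
7 85 86 85 85 86 85 79 62 42 25 22 22 22 25 23
226 22 23 23 33 52 69 80 82 84 85 86 87 88 87 87 87 86 86 86 87 86 86 87 85 86 85 79 65 44 27 23 22 22 22 21
227 22 23 23 35 55 69 81 84 85 85 85 87 87 87 87 88 86 86 87 86 87 87 86 85 85 86 80 64 46 27 25 23 22 22 17
228 22 23 24 37 57 72 79 83 85 85 86 87 86 89 88 88 88 87 88 86 87 86 87 86 87 85 79 65 46 30 23 22 22 21 24
229 22 24 24 38 60 73 81 83 85 85 86 88 87 86 87 87 87 87 88 86 86 86 86 87 87 86 81 67 47 28 23 24 22 23 24
230 22 21 26 38 59 74 80 84 85 85 87 87 87 88 87 87 87 87 86 85 87 86 86 87 85 86 81 68 51 31 22 20 22 21 22
231 21 24 27 42 63 76 82 84 85 86 87 87 87 87 86 87 88 87 86 85 86 87 87 87 87 85 83 72 55 35 25 21 23 20 23
```

The shank end is centred on the hole to within about 0.4 mm (gap 6.0 px against 6.4 expected, sides within 0.4 px). Lowering now, with a force check.

Emit:
advance(segments="-0.01 0.01 0.05 0 0 0 0\n-0.01 0.01 0.1 0 0 0 0\n-0.01 0.01 0.15 0 0 0 0\n-0.01 0.01 0.2 0 0 0 0\n-0.01 0.01 0.25 0 0 0 0\n-0.01 0.01 0.3 0 0 0 0\n-0.01 0.01 0.3 0 0 0 0")

```text
time_s: 21.68
eef_pos: [0.5843, -0.3058, 0.1444]
eef_rot: [-0.0, 0.999, 0.05, -0.0]
wrist_force: [0.5, -0.1, -1.7]
opening: 0.253
grasp_force: 60.7
```

To row units: 0.0015 m is 0.075, 0.001 m is 0.05.

Emit:
advance(segments="0 0 0.025 0 0 0 0\n0 0 0.05 0 0 0 0\n0 0 0.075 0 0 0 0\n0 0 0.075 0 0 0 0")

```text
time_s: 22.18
eef_pos: [0.5844, -0.3058, 0.143]
eef_rot: [-0.0, 0.999, 0.05, -0.0]
wrist_force: [-0.8, -0.1, -1.6]
opening: 0.251
grasp_force: 60.7
```

Emit:
advance(segments="0 0 0.04 0 0 0 0\n0 0 0.08 0 0 0 0\n0 0 0.12 0 0 0 0\n0 0 0.16 0 0 0 0\n0 0 0.16 0 0 0 0")

```text
time_s: 22.8
eef_pos: [0.5844, -0.3058, 0.1398]
eef_rot: [-0.0, 0.999, 0.05, -0.0]
wrist_force: [0.2, 0.1, -0.8]
opening: 0.249
grasp_force: 60.7
```

To row units: 0.007 m is 0.35, 0.006 m is 0.3.

Emit:
advance(segments="0 0 0.05 0 0 0 0\n0 0 0.1 0 0 0 0\n0 0 0.15 0 0 0 0\n0 0 0.2 0 0 0 0\n0 0 0.25 0 0 0 0\n0 0 0.3 0 0 0 0\n0 0 0.35 0 0 0 0\n0 0 0.35 0 0 0 0")

```text
time_s: 23.8
eef_pos: [0.5843, -0.3058, 0.1328]
eef_rot: [-0.0, 0.999, 0.05, -0.0]
wrist_force: [0.1, 0.2, -1.9]
opening: 0.249
grasp_force: 60.7
```

Emit:
advance(segments="0 0 0.05 0 0 0 0\n0 0 0.1 0 0 0 0\n0 0 0.15 0 0 0 0\n0 0 0.18 0 0 0 0\n0 0 0.21 0 0 0 0\n0 0 0.21 0 0 0 0")

```text
time_s: 24.55
eef_pos: [0.5844, -0.3058, 0.1286]
eef_rot: [-0.0, 0.999, 0.05, -0.0]
wrist_force: [-0.3, 0.8, -1.0]
opening: 0.247
grasp_force: 60.7
```

To row units: 0.0018 m is 0.09, 0.0012 m is 0.06.

Emit:
advance(segments="0 0 0.03 0 0 0 0\n0 0 0.06 0 0 0 0\n0 0 0.09 0 0 0 0\n0 0 0.09 0 0 0 0")

```text
time_s: 25.05
eef_pos: [0.5844, -0.3058, 0.1268]
eef_rot: [-0.0, 0.999, 0.05, -0.0]
wrist_force: [-0.5, 0.4, -1.3]
opening: 0.244
grasp_force: 60.7
```

Past the strip's top without contact. About 27 mm to go.

To row units: 0.008 m is 0.4, 0.0065 m is 0.325.

Emit:
advance(segments="0 0 0.035 0 0 0 0\n0 0 0.07 0 0 0 0\n0 0 0.105 0 0 0 0\n0 0 0.175 0 0 0 0\n0 0 0.25 0 0 0 0\n0 0 0.325 0 0 0 0\n0 0 0.4 0 0 0 0\n0 0 0.4 0 0 0 0")

```text
time_s: 26.05
eef_pos: [0.5843, -0.3057, 0.1186]
eef_rot: [-0.0, 0.999, 0.05, -0.0]
wrist_force: [-0.3, -0.5, -0.8]
opening: 0.254
grasp_force: 60.7
```

To row units: 0.0135 m is 0.675, 0.012 m is 0.6.

Emit:
advance(segments="0 0 0.075 0 0 0 0\n0 0 0.15 0 0 0 0\n0 0 0.225 0 0 0 0\n0 0 0.3 0 0 0 0\n0 0 0.375 0 0 0 0\n0 0 0.45 0 0 0 0\n0 0 0.525 0 0 0 0\n0 0 0.6 0 0 0 0\n0 0 0.675 0 0 0 0\n0 0 0.675 0 0 0 0")

```text
time_s: 27.3
eef_pos: [0.5843, -0.3058, 0.1052]
eef_rot: [-0.0, 0.999, 0.05, -0.0]
wrist_force: [-0.0, -0.0, -0.5]
opening: 0.246
grasp_force: 60.7
```

To row units: 0.004 m is 0.2, 0.003 m is 0.15.

Emit:
advance(segments="0 0 0.05 0 0 0 0\n0 0 0.1 0 0 0 0\n0 0 0.15 0 0 0 0\n0 0 0.2 0 0 0 0\n0 0 0.2 0 0 0 0")

```text
time_s: 27.92
eef_pos: [0.5843, -0.3058, 0.1012]
eef_rot: [-0.0, 0.999, 0.05, -0.0]
wrist_force: [-0.6, -0.6, -1.6]
opening: 0.246
grasp_force: 60.7
```

To row units: 0.001 m is 0.05, 0.0005 m is 0.025.

Emit:
advance(segments="0 0 0.025 0 0 0 0\n0 0 0.05 0 0 0 0\n0 0 0.05 0 0 0 0")

```text
time_s: 28.3
eef_pos: [0.5844, -0.3058, 0.1004]
eef_rot: [-0.0, 0.999, 0.05, -0.0]
wrist_force: [-0.6, 0.4, -1.0]
opening: 0.248
grasp_force: 60.7
```

To row units: 0.0005 m is 0.025.

Emit:
advance(segments="0 0 0.025 0 0 0 0\n0 0 0.025 0 0 0 0")

```text
time_s: 28.55
eef_pos: [0.5845, -0.3059, 0.1001]
eef_rot: [0.0, 0.999, 0.05, 0.0]
wrist_force: [-0.4, 0.9, 1.0]
opening: 0.25
grasp_force: 61.0
```

To row units: 0.0004 m is 0.02.

Emit:
advance(segments="0 0 0.02 0 0 0 0\n0 0 0.02 0 0 0 0")

```text
time_s: 28.8
eef_pos: [0.5845, -0.3059, 0.1001]
eef_rot: [0.0, 0.999, 0.05, 0.0]
wrist_force: [-3.2, 2.4, 6.2]
opening: 0.245
grasp_force: 61.2
```

The head is seated (force rising, height stopped at 0.1001). Release, retreat and check.

Emit:
advance(segments="0 0 -0.015 0 0 0 0.38\n0 0 -0.015 0 0 0 0.38\n0 0 -0.015 0 0 0 0.38\n0 0 -1 0 0 0 0.38\n0 0 -3.5 0 0 0 0.38\n0 0 -6 0 0 0 0.38\n-2.5 0 -8.5 0 0 0 0.38\n-5 0 -10 0 0 0 0.38\n-5 0 -10 0 0 0 0.38\n-5 0 -10 0 0 0 0.38")

```text
time_s: 30.05
eef_pos: [0.4851, -0.3159, 0.3007]
eef_rot: [0.001, 0.999, 0.05, 0.001]
wrist_force: [0.8, 0.1, 0.1]
opening: 0.383
grasp_force: 0.0
```

Run:
```python
from h import *
a=ctrl.camera("scene")[110:230,160:320];b=ctrl.camera("top")[140:290,370:530]
cv2.imwrite("pics/fin.png",np.hstack([cv2.resize(a,(400,300),interpolation=cv2.INTER_CUBIC),cv2.resize(b,(320,300),interpolation=cv2.INTER_CUBIC)]))
```

```text
(no output)
```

View pics/fin.png

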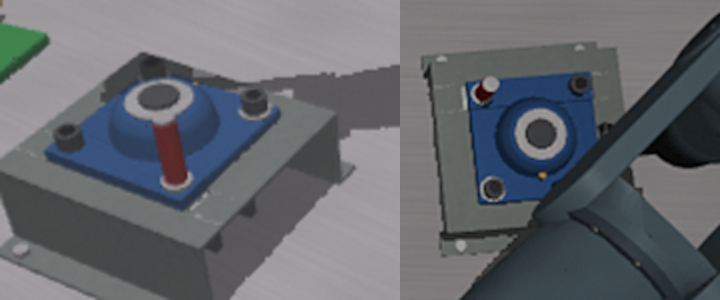

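The drift stands home at (176,182) and the bolt's head sits flat on the flange at (68,135). Handing in.

```bash
python3 -c "
from bench import ctrl
print(ctrl.hand_in())"
```

```text
the job is handed in; nothing more can be done
None
```

I handed the job in at about 30 s: the drift is home in hole_a with the strip drawn into line and the bolt is home in hole_b, both upright in the last picture; wrist readings stayed under 10 N and the gripper went nowhere near the grease tin, spanner or star knob, but the hand-in returned no verdict.

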